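Put the vial capper on standby and collect the finished vials

TASK

First turn the blue lever of the capping machine's air valve to the yellow half-open mark (45 degrees from fully open). Then take the two finished vials, those with teal caps, from the machine's catch tray and set each down gently, standing upright, on the floor of the blue basket. Leave the vial with the grey top standing in the tray and everything else where it is.

Things in the scene. Friction and masses are not known exactly. Their poses are not given: they have to be found in the camera images.
- capper: White table-top vial capping machine, fixed. Origin on the table under the centre of its catch tray; +x points from the tray to the housing, +y to the air valve's side. A ramp overhangs the tray from x = +85 mm; the housing starts at x = +127 mm, is 122 mm high and 310 mm wide, with a capping head up to 295 mm.
- catch_tray: Steel catch tray of the machine, fixed; same axes as the capper, origin 8 mm above the capper's. 220 (x) x 214 (y) mm outside, flat floor 192 x 186 mm, 10 mm above the table, rim top at 26 mm. Three vials stand in it at about y = -60, 0 and +60 mm, in any order, x between -45 and 0 mm.
- air_valve (a joint): Angle of the air valve's lever, rad, about a vertical axis. 0 = fully open: lever along the capper's -x, on the green mark. Grows clockwise seen from above, the lever swinging towards the capper's +y; 0.785 = yellow half-open mark; 1.571 = closed, red mark. Stiff: stays where it is left (about 0.12 N m).
- valve_axis (a point): Point on the lever's turning axis, at the height of the middle of its grip (83 mm above the table); 30 mm towards +x and 150 mm towards +y from the capper's origin.
- valve_grip (a point): Middle of the lever's blue grip, 70 mm from the axis; moves with the lever. The grip is 60 mm long (42 to 102 mm from the axis), 13 mm wide, 20 mm high (73 to 93 mm above the table). Beneath it a grey scale disc of 50 mm radius about the axis, its top 59 mm above the table.
- vial_teal_a: Finished glass vial with teal cap and a dark blue band, 33 mm diameter, 56 mm high (glass and crimp to 50 mm). Origin at the centre of its underside, z up its axis. Stands in the tray.
- vial_teal_b: Second finished vial, same shape and teal cap, same origin.
- vial_bare: Reject vial without teal cap: grey top, same size and origin. Stays in the tray.
- basket: Blue slotted plastic basket, loose, 0.6 kg, standing on the table. 267 (x) x 282 (y) x 92 mm high outside; inside about 240 x 255 mm. Origin at the centre of its underside; a vial set down in it stands with its underside level with the table, z = 0.
- red_cap_bottle: Bystander: white plastic bottle with red cap, 72 mm diameter, 122 mm high, behind the basket; origin at the centre of its underside.
- teal_carton: Bystander: small white and teal carton, 38 x 61 x 86 mm, standing to the left of the valve; origin at the centre of its underside.
- felt_pen: Bystander: marker pen, 16 x 122 x 17 mm, lying in front of the tray; origin at the middle of its underside, long along its y.
There are look-alikes about, which are no part of the job. Leave any pink or purple look-alike of the vial_teal_a alone.

How it is judged:
By the outcome, as a careful person would: the job done as asked, in the order asked, and still so for the second after the job is handed in, with the robot touching nothing.
It also fails if it takes over 64 s, if anything falls off the work surface, if the arm or the gripper's body presses on something with over 40 N, if the wrist force passes 120 N, or if a joint passes its speed limit or range.

ROBOT

A 6-joint arm with a two-finger parallel gripper is mounted at the origin on a cart in front of the work surface, level with it; the furniture and walls round the work are solid. World frame = base frame: x ahead of the robot, y to its left, z up, the work surface at z = 0. Lengths are in m, angles in degrees, forces in N, time in s.
With the tool pointing down it reaches from about 0.375 to 0.9 m from the base axis. Payload 3.1 kg.
Tool frame: the origin (TCP) lies at the very end of the fingers, on their centre line; the grasp point (between the pads) lies 19 mm behind it (grasp_offset is the distance from the TCP to the grasp point, in m); z points along the fingers, y is the direction in which the jaws open and shut (so a half turn about z gives the same grasp; the last joint's range is limited). The gripper opens to 87 mm and grips with 3 to 60 N. Pads are 19 mm wide; open, the fingers measure 117 mm over their backs; the gripper's body (75 mm by 190 mm) begins 51 mm behind the grasp point.
Start: joints at [59.616, 30.224, 82.088, -0, 67.689, -10.227], TCP at [0.215, 0.587, 0.223] pointing down, gripper open.
Joint ranges: [-176.69, 176.69], [-43.24, 126.21], [12.49, 139.97], [-82, 262], [0, 151.66], [-163.58, 163.58]. Speed limits (degrees/s): [159.86, 159.86, 180, 180, 180, 180].

INTERFACE

Orientations are given as a 3x3 rotation matrix whose columns are the frame's x, y, z axes.
In Python, from rig import * gives the robot as it stands. The module is installed in compiled form; this text tells all that it offers.
- The arm moves only by the tool play_rows, never from a script. Its argument "plan" is a list that holds one entry, the list of rows, each a list of 7 numbers: the shift along the world's x, y, z each as a share of 5 cm, from -1 to 1, then the turn, a rotation vector about the world's x, y, z each as a share of pi rad, from -1 to 1, then the gripper's target within -1 to 1 (fully open at 1, half-way at 0, shut at -1). A call has 1 to 12 rows; each row shifts and turns the commanded pose from where the row before left it; what a row does not reach is not made up. A row lasts 1/10 s, in which the tool goes at most 50 mm and 8.59 degrees, less where a joint would pass 70% of its speed; a pose out of reach is approached as far as the arm can. A call with a number of a shift or a turn outside -1 to 1 is refused whole. A call with a gripper value outside its range is refused whole. The fingers move at their own pace and stop on an object; the grip force is fixed at half the most. Time passes only in rows, so rows that do not move let the fingers close. It gives the time, the measured TCP pose, the force and the opening at its end, in the units of the state.
- read_state(): the state, without advancing time (a new reading comes with each control period).
- capture(name): name is "side" or "top" or "wrist"; returns the picture (480x640x3 uint8, red, green, blue); there is no depth.
- camera_params(name): a dict with "intrinsics" (3x3 intrinsics, pixels), "R" (3x3) and "t" (3): a world point X has camera coordinates R X + t; the wrist camera has in their place "mount" (4x4, takes a point from camera to tool coordinates, whose origin is the TCP and whose axes are the flange's). Camera axes: x right, y down, z forward; pixel columns grow to the right and rows downward; lengths in m; the calibration is good to about 2 mm. A picture is of the moment at which its call begins: read the wrist's pose just before it. camera_params takes no time and is no camera call.
- hand_in(): hands the job in, once; it reports no verdict.
The state is a dict: "time_s": time; "joint_positions": joint angles; "qvel": joint speeds; "tau": joint torques, N m; "position": TCP position; "tcp_rot": TCP orientation; "force": force on the tool from outside, world axes, zero at the start; "moment": the same for the moment, N m; "opening": opening from 0.0 (shut) to 1.0 (fully open).
Only numpy, scipy, OpenCV 4.12 (cv2) and the standard library are available. Lean on these libraries where they do the work, as an engineer would, in place of code of your own. Each camera call takes 0.05 s, during which the arm holds its last target. There are 200 camera calls.

## Working session

There is one attempt and no reset: what is moved stays moved. The work goes in short steps, Python scripts to look and compute and a tool call to move; the robot and the scene stay as the last step left them, time stands still between calls to the robot, and variables do not carry over. Pictures are saved under pics/ and viewed, about 8 in all and at most 12, crops included, and the job is handed in when it is done.

Besides the shell and the picture viewer there is one more tool, called after "Call:" as name(argument=value, ...) on one line, values as JSON. play_rows: Moves the arm, as the interface text tells. Its arguments: {"type":"object","properties":{"plan":{"type":"array"}},"required":["plan"]}

```bash
mkdir -p pics; cat > h.py <<'E'
import numpy as np, cv2
from rig import *
def save(n,f): 
    im=capture(n); cv2.imwrite('pics/'+f,im[:,:,::-1]); return im
def ray(n,u,v,st=None):
    p=camera_params(n);K=np.array(p["intrinsics"]);d=np.linalg.inv(K)@[u,v,1]
    if n=='wrist':
        M=np.array(p["mount"]);R=np.array(st["tcp_rot"]);o=R@M[:3,3]+st["position"];return o,R@M[:3,:3]@d
    R=np.array(p["R"]);return -R.T@np.array(p["t"]),R.T@d
def onz(n,u,v,z,st=None):
    o,d=ray(n,u,v,st);return o+d*(z-o[2])/d[2]
def proj(n,X,st=None):
    p=camera_params(n);K=np.array(p["intrinsics"])
    if n=='wrist':
        M=np.array(p["mount"]);R=np.array(st["tcp_rot"]);c=np.linalg.inv(M)@np.r_[R.T@(np.array(X)-st["position"]),1];c=c[:3]
    else: c=np.array(p["R"])@X+p["t"]
    q=K@c;return q[:2]/q[2]
E
python3 - <<'E'
from h import *
np.set_printoptions(precision=4,suppress=True)
s=read_state();print(s)
a=save('top','top0.png');b=save('side','side0.png')
for n in('top','side'):print(n,camera_params(n),ray(n,320,240))
print(camera_params('wrist'))
E
```

```text
{'time_s': 0.0, 'joint_positions': array([ 59.6158,  30.2784,  82.1576,   0.0008,  67.6899, -10.2268]), 'qvel': array([ 0.0141,  0.0294, -0.0754, -0.0561, -0.0064,  0.0174]), 'tau': array([ -0.0006, -44.0033, -17.6595,   0.0631,   0.0583,  -0.0002]), 'position': array([0.215 , 0.5861, 0.2216]), 'tcp_rot': array([[-0.9387,  0.3446, -0.0011],
       [ 0.3446,  0.9387, -0.0019],
       [ 0.0004, -0.0022, -1.    ]]), 'force': array([-0.9801,  0.9019,  0.0635]), 'moment': array([-0.0013,  0.004 , -0.0124]), 'opening': 0.9992999524642778}
top {'intrinsics': array([[486.8019,   0.    , 317.1569],
       [  0.    , 486.8019, 243.5114],
       [  0.    ,   0.    ,   1.    ]]), 'R': array([[-0.01  , -0.9999,  0.0042],
       [-0.9979,  0.0097, -0.0633],
       [ 0.0632, -0.0048, -0.998 ]]), 't': array([0.1629, 0.5401, 1.0155])} (array([0.4765, 0.1625, 1.047 ]), array([ 0.0704, -0.0107, -0.9975]))
side {'intrinsics': array([[484.7317,   0.    , 321.0928],
       [  0.    , 484.7317, 236.1797],
       [  0.    ,   0.    ,   1.    ]]), 'R': array([[-0.6011, -0.799 , -0.0169],
       [-0.4485,  0.3548, -0.8203],
       [ 0.6614, -0.4855, -0.5717]]), 't': array([0.4534, 0.2664, 0.8451])} (array([-0.1669,  0.678 ,  0.7093]), array([ 0.6592, -0.4809, -0.5781]))
{'intrinsics': array([[381.9518,   0.    , 314.1855],
       [  0.    , 381.9518, 245.3694],
       [  0.    ,   0.    ,   1.    ]]), 'mount': array([[ 0.001 , -0.9672, -0.254 ,  0.0679],
       [ 1.    ,  0.0008,  0.0006, -0.0015],
       [-0.0004, -0.254 ,  0.9672, -0.163 ],
       [ 0.    ,  0.    ,  0.    ,  1.    ]])}
```

View pics/top0.png

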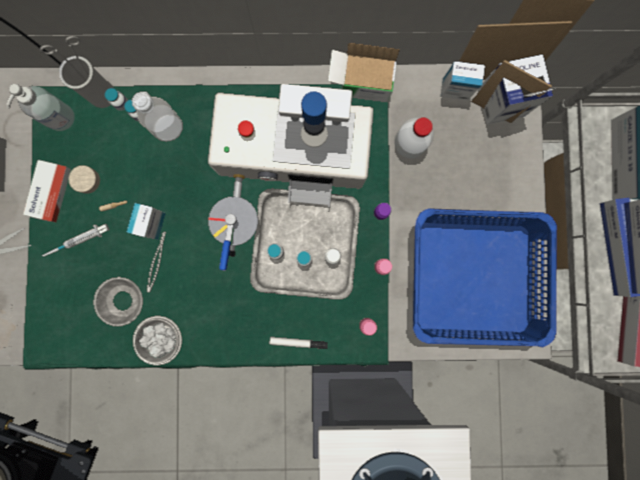

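View pics/side0.png

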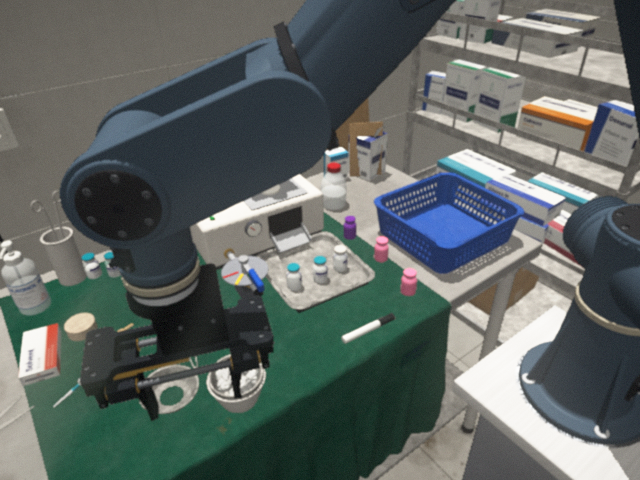

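The top view shows the tray at about (305,243), teal caps at (275,251) and (304,258), the grey top at (333,256), the lever from (232,219) to (224,268) near open, and the basket at (485,277). Pink and purple look-alikes stand at (383,211), (384,267) and (369,327). I'll measure these next.

```bash
python3 - <<'E'
from h import *
np.set_printoptions(precision=4,suppress=True)
im=cv2.imread('pics/top0.png');hsv=cv2.cvtColor(im,cv2.COLOR_BGR2HSV)
def blobs(m,amin,box):
    x0,y0,x1,y1=box;k=np.zeros_like(m);k[y0:y1,x0:x1]=m[y0:y1,x0:x1]
    n,l,st,c=cv2.connectedComponentsWithStats(k)
    return [(c[i],st[i],cv2.minAreaRect(np.argwhere(l==i)[:,::-1].astype(np.float32))) for i in range(1,n) if st[i,4]>=amin]
teal=cv2.inRange(hsv,(82,90,60),(100,255,255))
print('teal')
for c,s,r in blobs(teal,20,(255,190,355,300)): print(c,s,onz('top',*c,.064))
# each cap: measure y row/col extents
grey=cv2.inRange(hsv,(0,0,205),(180,40,255))
print('grey top')
for c,s,r in blobs(grey,20,(255,225,355,290)): print(c,s,onz('top',*c,.064))
blue=cv2.inRange(hsv,(103,120,60),(125,255,255))
print('lever')
for c,s,r in blobs(blue,20,(200,200,250,290)):
    print(c,s,r,onz('top',*c,.093)); 
    for p in cv2.boxPoints(r): print(onz('top',*p,.093))
print('basket')
for c,s,r in blobs(blue,1000,(400,190,570,370)):
    print(c,s,r,[onz('top',*p,.092) for p in cv2.boxPoints(r)])
yl=cv2.inRange(hsv,(18,110,120),(35,255,255))
for c,s,r in blobs(yl,5,(200,190,260,250)): print('yellow',c,onz('top',*c,.059))
rd=cv2.inRange(hsv,(0,110,120),(8,255,255))
for c,s,r in blobs(rd,5,(200,190,260,250)): print('red',c,onz('top',*c,.059))
cr=im[180:310,190:370];cv2.imwrite('pics/c1.png',cv2.resize(cr,None,fx=4.4,fy=4.4,interpolation=cv2.INTER_CUBIC))
E
```

```text
teal
[273.7969 250.2578] [268 244  13  13 128] [0.5259 0.2455 0.064 ]
[303.3659 257.5691] [297 252  13  12 123] [0.5105 0.1859 0.064 ]
grey top
[271.0625 233.6042] [268 228   8  12  48] [0.5597 0.2509 0.064 ]
[300.     238.2703] [297 233   6  10  37] [0.5497 0.1924 0.064 ]
[332.5821 254.9403] [326 249  14  13 134] [0.5153 0.1268 0.064 ]
[268.375  262.7083] [263 261  11   4  24] [0.5009 0.2566 0.064 ]
lever
[224.3131 255.1215] [219 241  12  29 214] ((224.28524780273438, 255.05035400390625), (7.530697822570801, 28.964221954345703), 10.007980346679688) [0.5159 0.34   0.093 ]
[0.4895 0.3522 0.093 ]
[0.5453 0.3425 0.093 ]
[0.5426 0.3279 0.093 ]
[0.4868 0.3377 0.093 ]
basket
[481.7145 277.9532] [  413   209   144   138 17612] ((485.0567626953125, 277.3809814453125), (142.81484985351562, 134.1929168701172), 1.5343414545059204) [array([ 0.3424, -0.0241,  0.092 ]), array([ 0.6046, -0.0371,  0.092 ]), array([ 0.5943, -0.3195,  0.092 ]), array([ 0.3322, -0.3017,  0.092 ])]
yellow [219.8491 230.6792] [0.5671 0.3555 0.059 ]
red [216.6111 218.9444] [0.5912 0.3622 0.059 ]
```

View pics/c1.png

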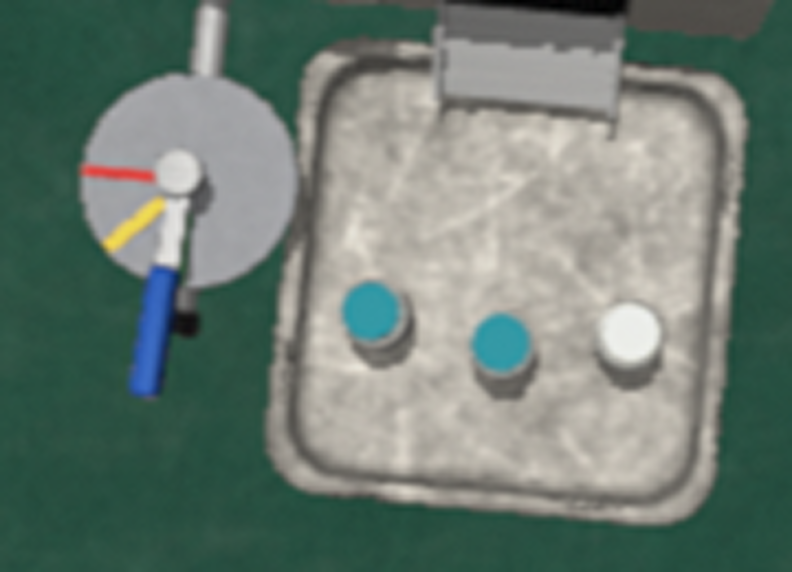

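The crop confirms that cap and top positions match the blobs: vials about 60 mm apart, lever roughly 5° off open. Next come the tray pose and the valve axis.

```bash
python3 - <<'E'
from h import *
np.set_printoptions(precision=4,suppress=True)
C=lambda x,y:(x/4.4+190-.4,y/4.4+180-.4)
W=lambda x,y,z:onz('top',*C(x,y),z)[:2]
# outer rim edges (crop px), z=.026
E=dict(l=[(298,130),(270,430)],r=[(745,130),(714,490)],b=[(320,494),(650,521)],t=[(350,42),(690,72)])
L={k:[W(*p,.022) for p in v] for k,v in E.items()}
for k,v in L.items():
    d=v[1]-v[0];print(k,v,np.degrees(np.arctan2(d[1],d[0])))
def X(a,b):
    p,q=L[a];r,s=L[b];t=np.linalg.solve(np.c_[q-p,-(s-r)],r-p);return p+t[0]*(q-p)
co=[X('l','t'),X('t','r'),X('r','b'),X('b','l')];T=np.mean(co,0)
print('size',[np.linalg.norm(co[i]-co[i-1]) for i in range(4)],'centre',T)
yaw=np.radians(-5.)
d1=co[1]-co[0];d2=co[3]-co[2];d3=co[0]-co[3];d4=co[1]-co[2]
a=[np.degrees(np.arctan2(*(v)[::-1])) for v in(-d1,d2,d3,d4)];print(a)
yaw=np.radians(np.mean([a[0]-90,a[1]-90,a[2],a[3]]));print('yaw',np.degrees(yaw))
R=np.array([[np.cos(yaw),-np.sin(yaw)],[np.sin(yaw),np.cos(yaw)]])
print('axis',T+R@[.03,.15],'disc',W(190,180,.059),'hub@.1',W(180,172,.1))
for v in [(273.80,250.26),(303.37,257.57),(332.58,254.94)]:
    p=onz('top',*v,.066)[:2];print('vial',p,R.T@(p-T))
print('red dir',W(85,171,.059)-W(155,177,.059),'yellow',W(110,245,.059)-W(160,203,.059))
print('lever c',R.T@(np.array([.5159,.34])-T))
E
```

```text
l [array([0.6155, 0.2836]), array([0.4716, 0.2972])] 174.57441092970518
r [array([0.6135, 0.0683]), array([0.4409, 0.0858])] 174.2273935989581
b [array([0.441 , 0.2735]), array([0.4266, 0.1165])] -95.23794662279752
t [array([0.6581, 0.2584]), array([0.6419, 0.0944])] -95.61807347409275
size [np.float64(0.21772771016550876), np.float64(0.21464230806075793), np.float64(0.21631193405291974), np.float64(0.2133321350985496)] centre [0.5416 0.1831]
[np.float64(84.38192652590726), np.float64(84.76205337720248), np.float64(-5.425589070294825), np.float64(-5.772606401041912)]
yaw -5.51355389205675
axis [0.5859 0.3295] disc [0.5877 0.3293] hub@.1 [0.5867 0.3268]
vial [0.5258 0.2454] [-0.0217  0.0604]
vial [0.5105 0.1859] [-0.0313 -0.0003]
vial [0.5152 0.1269] [-0.0209 -0.0585]
red dir [0.0031 0.0324] yellow [-0.0193  0.0231]
lever c [-0.0407  0.1537]
```

Size, axis, disc and vial offsets all agree with the given values: yaw about -5.4°, valve axis (0.586, 0.329), lever about 4° from open. I'll go above the lever grip.

Call:
play_rows(plan=[[[0.3,-0.25,-0.05,0,0,0.006,1],[0.6,-0.5,-0.15,0,0,0.006,1],[0.6,-0.5,-0.15,0,0,0.006,1],[0.6,-0.5,-0.15,0,0,0.006,1],[0.6,-0.5,-0.15,0,0,0.006,1],[0.6,-0.5,-0.15,0,0,0.006,1],[0.6,-0.5,-0.15,0,0,0.006,1],[0.6,-0.5,-0.15,0,0,0.006,0.6],[0.6,-0.5,-0.15,0,0,0.006,0.3],[0.6,-0.45,-0.15,0,0,0.006,0.2],[0.24,-0.22,-0.1,0,0,0,0.2],[0,0,0,0,0,0,0.2]]])

```text
time_s: 1.3
position: [0.5133, 0.339, 0.1464]
tcp_rot: [[-0.986, 0.166, -0.002], [0.166, 0.986, -0.001], [0.002, -0.001, -1.0]]
force: [0.4, 0.1, 0.1]
opening: 0.651
```

```bash
python3 - <<'E'
from h import *
np.set_printoptions(precision=4,suppress=True)
s=read_state();im=save('wrist','w1.png');R=s['tcp_rot'];print(s['position'],s['opening'],np.degrees(np.arctan2(R[1,1],R[0,1])),R[:,2])
hsv=cv2.cvtColor(im,cv2.COLOR_RGB2HSV);b=cv2.inRange(hsv,(103,120,60),(125,255,255))
n,l,st,c=cv2.connectedComponentsWithStats(b)
for i in range(1,n):
    if st[i,4]>300:
        r=cv2.minAreaRect(np.argwhere(l==i)[:,::-1].astype(np.float32));print(c[i],st[i],r)
        for p in cv2.boxPoints(r):print(p,onz('wrist',*p,.093,s))
for X in ([.586,.329,.093],[.516,.340,.093]):print(proj('wrist',np.array(X),s))
E
```

```text
[0.5133 0.339  0.1464] 0.6510942330919617 80.43012177150986 [-0.0017 -0.0008 -1.    ]
[318.2333 264.2323] [ 307  217   23   95 1946] ((318.0, 264.0), (94.0, 22.0), 90.0)
[307. 217.] [0.4844 0.338  0.093 ]
[329. 217.] [0.4865 0.3504 0.093 ]
[329. 311.] [0.5442 0.3413 0.093 ]
[307. 311.] [0.542 0.328 0.093]
[320.1598 373.2279]
[319.4169 268.0726]
```

View pics/w1.png

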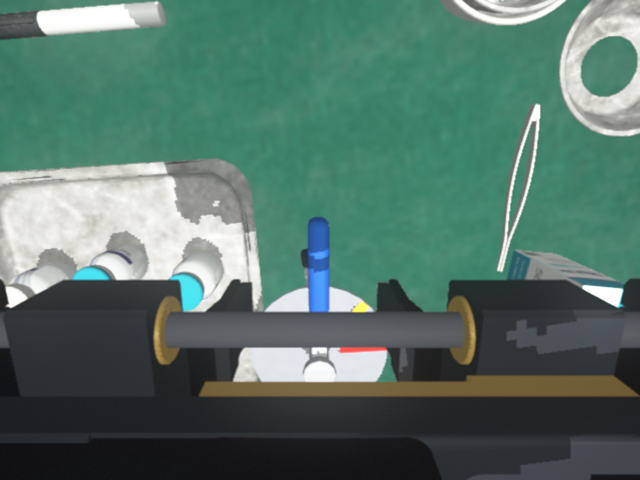

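The wrist view shows the blue grip (column 318) centred between the fingers and parallel to the pads. I'll descend and close on it.

Call:
play_rows(plan=[[[0,0.02,-0.4,0,0,0,0.2],[0,0,-0.4,0,0,0,0.2],[0,0,-0.4,0,0,0,0.2],[0,0,-0.4,0,0,0,0.2],[0,0,0,0,0,0,-0.2],[0,0,0,0,0,0,-1],[0,0,0,0,0,0,-1],[0,0,0,0,0,0,-1],[0,0,0,0,0,0,-1],[0,0,0,0,0,0,-1]]])

```text
time_s: 2.35
position: [0.5126, 0.3418, 0.0682]
tcp_rot: [[-0.987, 0.163, 0.001], [0.163, 0.987, 0.0], [-0.001, 0.001, -1.0]]
force: [0.2, 0.9, 1.9]
opening: 0.15
```

```bash
python3 - <<'E'
from h import *
np.set_printoptions(precision=4,suppress=True)
s=read_state();print(s['position'],s['opening'],s['force'])
ax=np.array([.586,.329]);p=s['position'][:2];r=np.linalg.norm(p-ax)
a0=np.arctan2(p[1]-ax[1],ax[0]-p[0]);print('r',r,np.degrees(a0))
t=np.radians(np.linspace(np.degrees(a0),np.degrees(a0)+41,9))
P=np.c_[ax[0]-r*np.cos(t),ax[1]+r*np.sin(t)];print(np.diff(P,axis=0)/.05,np.radians(41/8)/np.pi,P[-1])
E
```

```text
[0.5126 0.3418 0.0682] 0.14966887954466607 [0.151  0.9128 1.9186]
r 0.0744806975347977 9.899256724918398
[[0.0287 0.1301]
 [0.0402 0.127 ]
 [0.0514 0.1229]
 [0.0622 0.1178]
 [0.0725 0.1118]
 [0.0822 0.1048]
 [0.0912 0.0971]
 [0.0995 0.0885]] 0.02847222222222222 [0.539  0.3868]
```

Call:
play_rows(plan=[[[0.029,0.13,0,0,0,-0.0285,-1],[0.04,0.127,0,0,0,-0.0285,-1],[0.051,0.123,0,0,0,-0.0285,-1],[0.062,0.118,0,0,0,-0.0285,-1],[0.073,0.112,0,0,0,-0.0285,-1],[0.082,0.105,0,0,0,-0.0285,-1],[0.091,0.097,0,0,0,-0.0285,-1],[0.1,0.088,0,0,0,-0.0285,-1],[0,0,0,0,0,0,-1],[0,0,0,0,0,0,-1],[0,0,0,0,0,0,-1]]])

```text
time_s: 3.45
position: [0.539, 0.388, 0.0683]
tcp_rot: [[-0.639, 0.77, 0.002], [0.77, 0.639, 0.003], [0.001, 0.003, -1.0]]
force: [-0.7, 6.0, 2.8]
opening: 0.148
```

```bash
python3 - <<'E'
from h import *
s=read_state();p=s['position'];R=s['tcp_rot']
print(p,np.degrees(np.arctan2(p[1]-.329,.586-p[0])),np.degrees(np.arctan2(R[1,1],R[0,1])),s['force'],s['opening'])
im=save('top','top1.png');hsv=cv2.cvtColor(im,cv2.COLOR_RGB2HSV)
cv2.imwrite('pics/c2.png',cv2.resize(im[150:310,150:370,::-1],None,fx=3,fy=3))
E
```

```text
[0.53897243 0.38798555 0.06825924] 51.43560325883244 39.686943339102356 [-0.71727841  6.03915226  2.8454288 ] 0.14752980700665058
```

Tool yaw puts the lever at about 45° on the scale. I'll release it, lift, and go above vial a, turning the jaws along the capper's x.

Call:
play_rows(plan=[[[0,0,0,0,0,0,-0.3],[0,0,0,0,0,0,0],[0,0,0,0,0,0,0.2],[0,0,0.4,0,0,0,0.2],[0,0,0.6,0,0,0,0.2],[0,-0.3,0.6,0,0,-0.04,0.2],[-0.05,-0.5,0.4,0,0,-0.042,0.2],[-0.05,-0.5,0,0,0,-0.042,0.2],[-0.05,-0.5,0,0,0,-0.042,0.2],[-0.05,-0.5,0,0,0,-0.042,0.2],[-0.06,-0.55,0,0,0,-0.042,0.2],[0,0,0,0,0,0,0.2]]])

```text
time_s: 4.7
position: [0.5248, 0.2408, 0.1672]
tcp_rot: [[0.098, 0.995, -0.003], [0.995, -0.098, -0.002], [-0.002, -0.002, -1.0]]
force: [0.3, 0.7, -0.4]
opening: 0.597
```

```bash
python3 - <<'E'
from h import *
np.set_printoptions(precision=4,suppress=True)
s=read_state();im=save('wrist','w2.png');R=s['tcp_rot'];print(s['position'],s['opening'],np.degrees(np.arctan2(R[1,1],R[0,1])))
hsv=cv2.cvtColor(im,cv2.COLOR_RGB2HSV);b=cv2.inRange(hsv,(103,120,60),(125,255,255))
n,l,st,c=cv2.connectedComponentsWithStats(b)
for i in range(1,n):
    if st[i,4]>300:
        r=cv2.minAreaRect(np.argwhere(l==i)[:,::-1].astype(np.float32));print(c[i],st[i],r)
        for p in cv2.boxPoints(r):print(p,onz('wrist',*p,.093,s))
t=save('top','top2.png')
print(proj('wrist',np.array([.5258,.2454,.066]),s),proj('wrist',np.array([.586,.329,.093]),s))
cv2.imwrite('pics/c3.png',np.hstack([cv2.resize(t[170:310,190:370,::-1],None,fx=2.2,fy=2.2)[:308],cv2.resize(im[:,:,::-1],(400,300))[:,:].copy() if 0 else cv2.resize(im[:,:,::-1],(404,308))]))
E
```

```text
[0.5248 0.2408 0.1672] 0.5971562284012037 -5.638909110369505
[332.2693  22.6982] [ 295    0   66   54 1723] ((330.2904357910156, 18.658920288085938), (75.373046875, 28.212553024291992), 47.121097564697266)
[294.3096   0.6411] [0.5287 0.385  0.093 ]
[314.9836 -18.5562] [0.5409 0.3931 0.093 ]
[366.2712  36.6767] [0.5669 0.3633 0.093 ]
[345.5973  55.874 ] [0.5546 0.3546 0.093 ]
[314.0071 236.0081] [402.8083  97.9768]
```

View pics/c3.png

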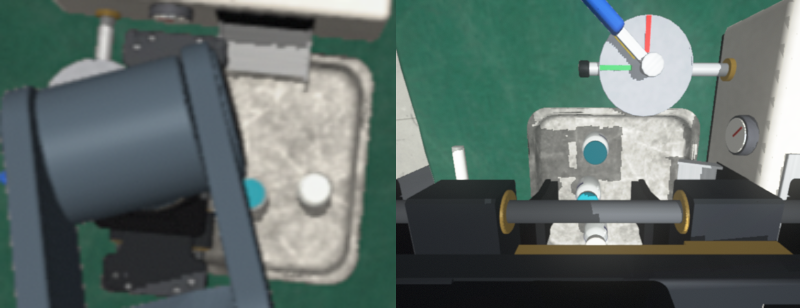

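The lever lies on the yellow mark (about 44–45°), and vial a's cap is at wrist pixel (315,237), where it was predicted. I'll refine the cap centre before descending.

```bash
cat >> h.py <<'E'
def caps(f,s,z):
    hsv=cv2.cvtColor(cv2.imread('pics/'+f),cv2.COLOR_BGR2HSV);b=cv2.inRange(hsv,(82,90,60),(100,255,255))
    n,l,st,c=cv2.connectedComponentsWithStats(b)
    for i in range(1,n):
        if st[i,4]>150:
            (u,v),r=cv2.minEnclosingCircle(np.argwhere(l==i)[:,::-1].astype(np.float32));print('cap',c[i],st[i],(u,v,r),onz('wrist',u,v,z,s))
E
python3 - <<'E'
from h import *
np.set_printoptions(precision=4,suppress=True)
s=read_state();caps('w2.png',s,.066)
E
```

```text
cap [304.6497  19.3144] [287   0  53  57 334] (312.0, 27.0, 36.124881744384766) [0.5382 0.3815 0.066 ]
cap [357.2643  11.4877] [333   0  44  33 734] (353.5274353027344, 12.454994201660156, 24.010576248168945) [0.5645 0.3872 0.066 ]
cap [315.249 237.636] [ 297  220   37   36 1044] (315.20001220703125, 237.8000030517578, 18.288881301879883) [0.5277 0.247  0.066 ]
cap [302.7583 306.4985] [287 299  33  14 331] (303.0, 310.0, 16.03131866455078) [0.5135 0.1924 0.066 ]
```

Call:
play_rows(plan=[[[0.04,0.11,-0.4,0,0,0,0.2],[0,0,-0.6,0,0,0,0.2],[0,0,-0.6,0,0,0,0.2],[0,0,-0.5,0,0,0,0.2],[0,0,-0.4,0,0,0,0.2],[0,0,-0.3,0,0,0,0.2],[0,0,-0.14,0,0,0,0.2],[0,0,0,0,0,0,-0.1],[0,0,0,0,0,0,-0.3],[0,0,0,0,0,0,-1],[0,0,0,0,0,0,-1],[0,0,0,0,0,0,-1]]])

```text
time_s: 6.0
position: [0.5284, 0.25, 0.0216]
tcp_rot: [[0.094, 0.996, 0.002], [0.996, -0.094, 0.001], [0.001, 0.002, -1.0]]
force: [-0.7, 1.0, 3.5]
opening: 0.374
```

Grip confirmed: the opening is 32.5 mm. I'll lift and carry it to the basket.

Call:
play_rows(plan=[[[0,0,0.15,0,0,0,-1],[0,0,0.4,0,0,0,-1],[0,0,0.6,0,0,0,-1],[0,0,0.6,0,0,0,-1],[0,0,0.6,0,0,0,-1],[0,-0.3,0.45,0,0,0,-1],[-0.1,-0.6,0,0,0,0,-1],[-0.1,-0.7,0,0,0,0,-1],[-0.1,-0.7,0,0,0,0,-1],[-0.1,-0.7,0,0,0,0,-1],[-0.1,-0.7,0,0,0,0,-1],[-0.1,-0.7,0,0,0,0,-1]]])

```text
time_s: 7.2
position: [0.4972, 0.0284, 0.1611]
tcp_rot: [[0.094, 0.996, 0.0], [0.996, -0.094, -0.0], [-0.0, 0.0, -1.0]]
force: [1.4, 0.2, -0.4]
opening: 0.367
```

Call:
play_rows(plan=[[[-0.15,-0.7,0,0,0,0,-1],[-0.15,-0.7,0,0,0,0.003,-1],[-0.15,-0.7,0,0,0,0.004,-1],[-0.1,-0.7,0,0,0,0.004,-1],[-0.1,-0.7,0,0,0,0.004,-1],[-0.05,-0.6,0,0,0,0,-1],[0,-0.5,0,0,0,0,-1],[0,-0.3,0,0,0,0,-1],[0,-0.1,0,0,0,0,-1],[0,0,0,0,0,0,-1],[0,0,0,0,0,0,-1]]])

```text
time_s: 8.3
position: [0.4624, -0.219, 0.1605]
tcp_rot: [[0.046, 0.999, -0.001], [0.999, -0.046, 0.001], [0.001, -0.001, -1.0]]
force: [-0.0, 0.5, -0.8]
opening: 0.371
```

```bash
python3 - <<'E'
from h import *
np.set_printoptions(precision=4,suppress=True)
s=read_state();R=s['tcp_rot'];print(s['position'],R[:,2],s['opening'],np.degrees(np.arctan2(R[1,1],R[0,1])))
im=save('wrist','w3.png');t=save('side','side3.png')
cv2.imwrite('pics/c4.png',np.hstack([cv2.resize(t[100:340,280:600,::-1],(400,300)),cv2.resize(im[:,:,::-1],(400,300))]))
E
```

```text
[ 0.4624 -0.219   0.1605] [-0.0008  0.0011 -1.    ] 0.37077981426210327 -2.6517844860910027
```

View pics/c4.png

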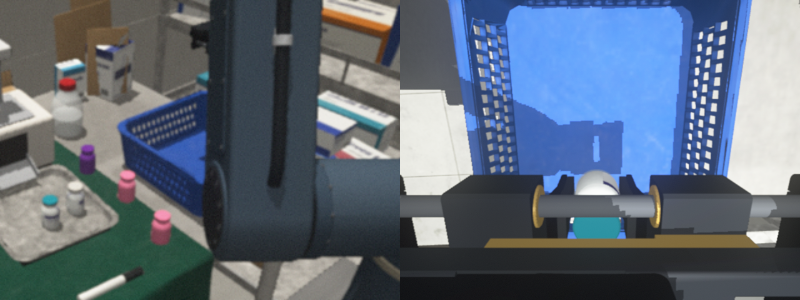

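Vial a is held upright and centred between the basket walls. Lowering it.

Call:
play_rows(plan=[[[0.08,0,-0.3,0,0,0,-1],[0,0,-0.5,0,0,0,-1],[0,0,-0.5,0,0,0,-1],[0,0,-0.5,0,0,0,-1],[0,0,-0.5,0,0,0,-1],[0,0,-0.3,0,0,0,-1],[0,0,-0.2,0,0,0,-1],[0,0,-0.1,0,0,0,-1],[0,0,-0.04,0,0,0,-1],[0,0,0,0,0,0,-1],[0,0,0,0,0,0,-1]]])

```text
time_s: 9.5
position: [0.4672, -0.2206, 0.0142]
tcp_rot: [[0.047, 0.999, 0.001], [0.999, -0.047, -0.001], [-0.001, 0.001, -1.0]]
force: [-0.4, 0.2, -0.3]
opening: 0.374
```

Call:
play_rows(plan=[[[0,0,-0.02,0,0,0,-1],[0,0,-0.02,0,0,0,-1],[0,0,-0.01,0,0,0,-1],[0,0,0,0,0,0,-1]]])

```text
time_s: 9.9
position: [0.467, -0.2205, 0.0119]
tcp_rot: [[0.047, 0.999, 0.001], [0.999, -0.047, -0.001], [-0.001, 0.001, -1.0]]
force: [-0.9, 0.3, 5.9]
opening: 0.373
```

Light contact at 6 N. Releasing gently and lifting.

Call:
play_rows(plan=[[[0,0,0,0,0,0,-0.2],[0,0,0,0,0,0,0],[0,0,0,0,0,0,0.2],[0,0,0,0,0,0,0.2],[0,0,0.1,0,0,0,0.2],[0,0,0.3,0,0,0,0.2],[0,0,0.6,0,0,0,0.2],[0,0,0.6,0,0,0,0.2],[0,0,0.6,0,0,0,0.2],[0,0,0.6,0,0,0,0.2],[0,0,0.3,0,0,0,0.2]]])

```text
time_s: 11.0
position: [0.4676, -0.2209, 0.1689]
tcp_rot: [[0.047, 0.999, 0.003], [0.999, -0.047, -0.003], [-0.002, 0.004, -1.0]]
force: [-0.4, -1.4, -0.6]
opening: 0.604
```

Call:
play_rows(plan=[[[0,0.4,0,0,0,0,0.2],[0,0.7,0,0,0,0,0.2],[0.05,0.7,0,0,0,-0.004,0.2],[0.1,0.7,0,0,0,-0.004,0.2],[0.1,0.7,0,0,0,-0.004,0.2],[0.1,0.7,0,0,0,-0.003,0.2],[0.1,0.7,0,0,0,0,0.2],[0.1,0.7,0,0,0,0,0.2],[0.1,0.7,0,0,0,0,0.2],[0.1,0.7,0,0,0,0,0.2],[0.1,0.7,0,0,0,0,0.2],[0,0.3,0,0,0,0,0.2]]])

```text
time_s: 12.2
position: [0.5095, 0.1673, 0.1664]
tcp_rot: [[0.091, 0.996, 0.001], [0.996, -0.091, 0.001], [0.001, 0.001, -1.0]]
force: [0.6, -0.5, 1.0]
opening: 0.6
```

```bash
python3 - <<'E'
from h import *
np.set_printoptions(precision=4,suppress=True)
s=read_state();R=s['tcp_rot'];print(s['position'],s['opening'],np.degrees(np.arctan2(R[1,1],R[0,1])))
im=save('wrist','w4.png');caps('w4.png',s,.066);print(proj('wrist',np.array([.5105,.1859,.066]),s))
t=save('top','top4.png')
cv2.imwrite('pics/c5.png',np.hstack([cv2.resize(t[130:370,250:570,::-1],(400,300)),cv2.resize(im[:,:,::-1],(400,300))]))
E
```

```text
[0.5095 0.1673 0.1664] 0.6004936512792846 -5.244973893912648
cap [313.2949 219.4028] [ 295  201   37   37 1075] (313.4444580078125, 219.44444274902344, 18.635644912719727) [0.5115 0.1843 0.066 ]
[311.7642 217.3831]
```

View pics/c5.png

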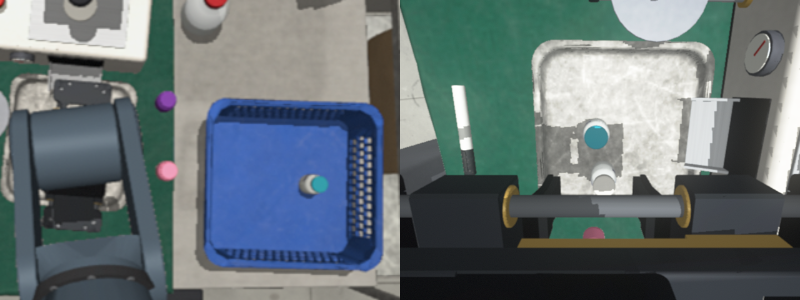

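Vial a stands upright in the basket. Vial b's cap measures (0.511, 0.185). Grasping it now.

Call:
play_rows(plan=[[[0.02,0.3,0,0,0,0,0.2],[0,0,-0.4,0,0,0,0.2],[0,0,-0.6,0,0,0,0.2],[0,0,-0.6,0,0,0,0.2],[0,0,-0.6,0,0,0,0.2],[0,0,-0.4,0,0,0,0.2],[0,0,-0.3,0,0,0,0.2],[0,0,0,0,0,0,-0.1],[0,0,0,0,0,0,-0.3],[0,0,0,0,0,0,-1],[0,0,0,0,0,0,-1],[0,0,0,0,0,0,-1]]])

```text
time_s: 13.5
position: [0.5109, 0.1797, 0.022]
tcp_rot: [[0.094, 0.996, 0.002], [0.996, -0.094, 0.0], [0.0, 0.002, -1.0]]
force: [0.5, -1.3, 1.7]
opening: 0.374
```

Gripped, but 5 mm off the pad centre. I'll reopen, recentre and grip again.

Call:
play_rows(plan=[[[0,0,0,0,0,0,-0.1],[0,0,0,0,0,0,0.1],[0,0.05,0,0,0,0,0.1],[0,0.05,0,0,0,0,0.1],[0,0,0,0,0,0,-0.1],[0,0,0,0,0,0,-0.3],[0,0,0,0,0,0,-1],[0,0,0,0,0,0,-1],[0,0,0,0,0,0,-1]]])

```text
time_s: 14.4
position: [0.5101, 0.1846, 0.021]
tcp_rot: [[0.094, 0.996, -0.0], [0.996, -0.094, -0.0], [-0.0, -0.0, -1.0]]
force: [-0.7, 0.0, -0.2]
opening: 0.374
```

Call:
play_rows(plan=[[[0,0,0.15,0,0,0,-1],[0,0,0.4,0,0,0,-1],[0,0,0.6,0,0,0,-1],[0,0,0.6,0,0,0,-1],[0,0,0.6,0,0,0,-1],[0,0,0.45,0,0,0,-1],[-0.05,-0.4,0,0,0,0,-1],[-0.1,-0.7,0,0,0,0,-1],[-0.1,-0.7,0,0,0,0,-1],[-0.1,-0.7,0,0,0,0,-1],[-0.1,-0.7,0,0,0,0,-1],[-0.1,-0.7,0,0,0,0,-1]]])

```text
time_s: 15.6
position: [0.4823, -0.0116, 0.1617]
tcp_rot: [[0.094, 0.996, 0.001], [0.996, -0.094, -0.0], [-0.0, 0.001, -1.0]]
force: [1.1, -0.3, 0.2]
opening: 0.375
```

Call:
play_rows(plan=[[[-0.1,-0.7,0,0,0,0.004,-1],[-0.1,-0.6,0,0,0,0.004,-1],[-0.05,-0.4,0,0,0,0.004,-1],[-0.05,-0.3,0,0,0,0.003,-1],[0,-0.1,0,0,0,0,-1],[0,0,0,0,0,0,-1],[0,0,0,0,0,0,-1]]])

```text
time_s: 16.3
position: [0.4676, -0.1146, 0.1612]
tcp_rot: [[0.047, 0.999, -0.0], [0.999, -0.047, 0.0], [0.0, -0.0, -1.0]]
force: [-0.6, -0.7, -0.2]
opening: 0.367
```

Call:
play_rows(plan=[[[0,0,-0.3,0,0,0,-1],[0,0,-0.5,0,0,0,-1],[0,0,-0.5,0,0,0,-1],[0,0,-0.5,0,0,0,-1],[0,0,-0.5,0,0,0,-1],[0,0,-0.3,0,0,0,-1],[0,0,-0.2,0,0,0,-1],[0,0,-0.1,0,0,0,-1],[0,0,-0.02,0,0,0,-1],[0,0,0,0,0,0,-1],[0,0,0,0,0,0,-1]]])

```text
time_s: 17.4
position: [0.4682, -0.1154, 0.0157]
tcp_rot: [[0.047, 0.999, 0.001], [0.999, -0.047, -0.001], [-0.001, 0.001, -1.0]]
force: [-0.7, 0.7, 0.8]
opening: 0.369
```

Call:
play_rows(plan=[[[0,0,-0.03,0,0,0,-1],[0,0,-0.02,0,0,0,-1],[0,0,-0.02,0,0,0,-1],[0,0,0,0,0,0,-1]]])

```text
time_s: 17.8
position: [0.4677, -0.1153, 0.0115]
tcp_rot: [[0.047, 0.999, -0.0], [0.999, -0.047, 0.0], [0.0, -0.0, -1.0]]
force: [-0.1, -0.7, 0.8]
opening: 0.368
```

Call:
play_rows(plan=[[[0,0,-0.01,0,0,0,-1],[0,0,0,0,0,0,-1],[0,0,0,0,0,0,-1]]])

```text
time_s: 18.1
position: [0.4677, -0.1153, 0.0113]
tcp_rot: [[0.047, 0.999, 0.0], [0.999, -0.047, -0.0], [-0.0, 0.0, -1.0]]
force: [-0.0, -0.2, 5.8]
opening: 0.37
```

Contact at 6 N. I'll release, lift, and go to a clear pose for checking.

Call:
play_rows(plan=[[[0,0,0,0,0,0,-0.2],[0,0,0,0,0,0,0],[0,0,0,0,0,0,0.2],[0,0,0,0,0,0,0.2],[0,0,0.1,0,0,0,0.2],[0,0,0.3,0,0,0,0.2],[0,0,0.6,0,0,0,0.2],[0,0,0.6,0,0,0,0.2],[0,0,0.6,0,0,0,0.2],[0,0,0.6,0,0,0,0.2],[0,0,0.6,0,0,0,0.2],[0,0,0.3,0,0,0,0.2]]])

```text
time_s: 19.3
position: [0.4686, -0.1156, 0.1989]
tcp_rot: [[0.047, 0.999, 0.004], [0.999, -0.047, -0.002], [-0.002, 0.004, -1.0]]
force: [0.2, -0.4, 0.4]
opening: 0.6
```

Call:
play_rows(plan=[[[0,0.4,0,0,0,0,0.2],[0,0.6,0,0,0,0,0.2],[-0.1,0.7,0,0,0,0,0.2],[-0.2,0.6,0,0,0,0,0.2],[-0.2,0.5,0,0,0,0,0.2],[-0.2,0.2,0,0,0,0,0.2],[-0.1,0,0,0,0,0,0.2],[0,0,0,0,0,0,0.2],[0,0,0,0,0,0,0.2]]])

```text
time_s: 20.2
position: [0.4285, 0.0336, 0.1963]
tcp_rot: [[0.048, 0.999, 0.001], [0.999, -0.048, -0.001], [-0.001, 0.001, -1.0]]
force: [0.5, -0.3, -0.6]
opening: 0.602
```

```bash
python3 - <<'E'
from h import *
np.set_printoptions(precision=4,suppress=True)
s=read_state();print(s['position'],s['time_s'])
t=save('top','top5.png');im=save('wrist','w5.png')
hsv=cv2.cvtColor(t,cv2.COLOR_RGB2HSV)
b=cv2.inRange(hsv,(103,120,60),(125,255,255));b[:200]=0;b[290:]=0;b[:,:190]=0;b[:,250:]=0
n,l,st,c=cv2.connectedComponentsWithStats(b)
for i in range(1,n):
    if st[i,4]>50:
        P=np.array([onz('top',u,v,.093)[:2] for v,u in np.argwhere(l==i)]);m=P.mean(0);w,V=np.linalg.eigh(np.cov(P.T));d=V[:,1]*(-1 if V[0,1]>0 else 1)
        print(m,st[i],np.degrees(np.arctan2(d[1],-d[0]))-5.45,np.degrees(np.arctan2(m[1]-.329,.586-m[0]))-5.45,np.hypot(*(m-[.586,.329])))
tl=cv2.inRange(hsv,(82,90,60),(100,255,255));tl[:,:400]=0
n,l,st,c=cv2.connectedComponentsWithStats(tl)
for i in range(1,n):
    if st[i,4]>40:print('basket cap',c[i],st[i],onz('top',*c[i],.056))
cv2.imwrite('pics/c6.png',cv2.resize(t[90:390,190:590,::-1],(800,600)))
E
```

```text
[0.4285 0.0336 0.1963] 20.2
[0.5409 0.3839] [190 232  26  22 212] 44.6655227353809 45.15578609085713 0.07098661859828864
basket cap [466.5789  81.1498] [451  76  32  12 247] [ 0.8756 -0.1574  0.056 ]
basket cap [638.4828 148.0402] [637 107   3  90 174] [ 0.7309 -0.5098  0.056 ]
basket cap [451.0303 277.0985] [445 271  13  13 132] [ 0.4682 -0.1138  0.056 ]
basket cap [505.3577 276.9854] [499 271  14  13 137] [ 0.4673 -0.2244  0.056 ]
```

View pics/c6.png

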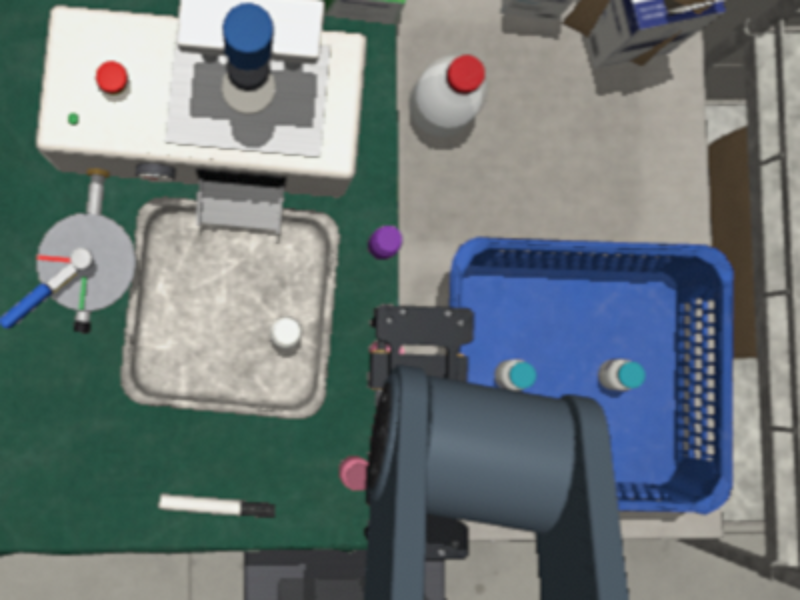

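The lever reads 44.7–45.2°, both vials stand upright where I placed them, and the grey-topped vial and bystanders haven't moved. Handing in.

```bash
python3 -c "
from rig import *
print(hand_in())"
```

```text
the job is handed in; nothing more can be done
None
```

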